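Refit the keyed swing arm on the vial reader

ROBOT

A 7-joint arm with a two-finger parallel gripper is mounted at the origin on a cart in front of the work surface, level with it; the furniture and walls round the work are solid. World frame = base frame: x ahead of the robot, y to its left, z up, the work surface at z = 0. Lengths are in m, angles in rad, forces in N, time in s.
With the tool pointing down it reaches from about 0.425 to 0.875 m from the base axis. Payload 4.7 kg.
Tool frame: the origin (TCP) lies on the centre line of the jaws, within the pads' length; the fingertips stand 22 mm ahead of it and the grasp point (between the pads) lies 3 mm ahead of it (arm.nose_length is the distance from the TCP to the fingertips, in m); z points along the fingers, y is the line along which they close (so a half turn about z gives the same grasp; the last joint's range is limited). The gripper opens to 85 mm and grips with 20 to 120 N. Pads are 22 mm wide; open, the fingers measure 114 mm over their backs; the gripper's body (76 mm by 85 mm) begins 54 mm behind the grasp point. The pads swing forward as they close: fully open they stand 13 mm farther back than shut.
Start: joints at [-1.246, 0.321, -0.07, 1.45, 0.023, 1.371, -0.057], TCP at [0.199, 0.619, 0.253] pointing down, gripper open.
Joint ranges: [-2.86, 2.86], [-0.3, 2.09], [-1.38, 1.24], [0.06, 2.45], [-1.56, 4.7], [0.09, 2.05], [-2.69, 2.69]. Speed limits (rad/s): [2.57, 2.57, 3.14, 3.14, 3.14, 3.14, 3.14].

INTERFACE

Orientations are given as a unit quaternion [w, x, y, z].
In Python, from rig import arm gives the robot as it stands.
- The arm moves only by the tool drive_tool, never from a script. Its arguments are lists of equal length, an entry for each row: "dp": the shift along the tool's x, y, z in cm, a list of three; "angular": the turn, a rotation vector about the tool's x, y, z in rad, a list of three. In form: {"dp": [[tx, ty, tz], ...], "angular": [[ax, ay, az], ...]}. A call has 1 to 10 rows; each row is the pose to reach, as a shift and turn from the pose commanded when the call began, along the tool's axes at that moment; what a row does not reach only later rows make up. A row lasts 1/8 s, in which the tool goes at most 62.5 mm and 10.7 degrees, less where a joint would pass 70% of its speed; a pose out of reach is approached as far as the arm can. A call with a gripper value outside its range is refused whole. "claw" is the closure in counts, from 0 (fully open) to 255 (shut), set as the call begins (left out, the last holds). The fingers move at their own pace and stop on an object; "newtons" is the grip in N (left out, the last holds). Time passes only in rows, so rows that repeat a pose let the fingers close. It gives the time, the measured TCP pose, the force, the opening and the grip force at its end, in the units of the state.
- arm.observe(): the state, without advancing time (a new reading comes with each control period).
- arm.read_camera(name): name is "scene" or "top" or "wrist"; returns (picture, depth): 420x560x3 uint8, red, green, blue; 420x560 float32, m along the optical axis (not along the pixel's ray), 0 where there is no reading.
- arm.camera_info(name): a dict with "mtx" (3x3 intrinsics, pixels), "world_to_cam" (4x4, takes a point from world to camera coordinates). Camera axes: x right, y down, z forward; pixel columns grow to the right and rows downward; lengths in m; the calibration is good to about 2 mm. A picture is of the moment at which its call begins: read the wrist's pose just before it. camera_info takes no time and is no camera call; for the wrist camera it gives the pose at the moment of the call.
- arm.job_done(): hands the job in; it is judged then, once.
The state is a dict: "time_s": time; "qpos": joint angles; "qvel": joint speeds; "joint_efforts": joint torques, N m; "ee_pos": TCP position; "tcp_rot": TCP orientation; "wrist_force": force on the tool from outside, world axes, zero at the start; "ft_torque": the same for the moment, N m; "gripper_width": finger opening in m; "grasp_force": force on a finger pad.
Only numpy, scipy, OpenCV 4.12 (cv2) and the standard library are available. Lean on these libraries where they do the work, as an engineer would, in place of code of your own. Each camera call takes 0.05 s, during which the arm holds its last target. There are 200 camera calls.

TASK

Draw the aluminium swing arm out from under the low white shelf, where only its outer end can be reached, stand it on the open worktop clear of the shelf and let go. Then, with its black knob as the handle, lower its hub onto the reader's shaft with the arm out to one side of the blue head so that it comes down on top of the key, and swing it under the head until the keyway drops over the key and the hub sits fully home, holding the orange sensing pin down; let go of it. Leave everything else standing where it is.

Things in the scene. Friction and masses are not known exactly. Their poses are not given: they have to be found in the camera images.
- swing_arm: Loose aluminium swing arm, 190 mm long, 0.3 to 0.45 kg. Origin: hub axis at the underside; z up the axis, x along the arm to its outer end. Round hub 60 mm across, z = 0 to 44 mm. Bar 22 mm wide (y), z = 20 to 38 mm, to x = 145 mm. Centre of mass near x = 12 mm. It starts upright on the worktop, hub under the low shelf, outer end sticking out in front.
- outer_end (a point): centre of the swing arm's round outer end, 30 mm across: x = 145 mm, z = 29 mm in the arm's frame
- grip_patch (a point): centre of the black rubber grip patch on the swing arm's bar, x = 115 mm, z = 29 mm in the arm's frame; pinch it across the bar's 22 mm width; held only here it needs a firm grip, 60 N or more, as the hub is heavy
- knob (a point): centre of the round black knob on the hub, 34 mm across, z = 44 to 84 mm in the arm's frame (this point at x = 0, z = 64 mm)
- keyway (a point): the keyway at the foot of the hub: a slot 12 mm wide and 20 mm high from the bore out through the hub's side at -x, opposite the arm (this point at x = -25 mm, z = 10 mm). The blind bore on the hub's axis is 21 mm across and 36 mm deep from the underside
- reader: Fixed vial reader. Origin on the worktop under the shaft's axis; x from the shaft to the head. White base x = -60 to 200 mm, y = +-50 mm, top z = 30 mm. Upright steel shaft 18 mm across, z = 30 to 64 mm, its top 8 mm tapering to 8 mm. Seated, the arm points along the reader's +x under the head. The keyway passes over the key within about 0.08 rad of that.
- shaft_seat (a point): point on the shaft's axis at the top of the base (z = 30 mm on the reader), axes as the reader's; the seated hub's underside rests here
- key_top (a point): top of the brass key on the shaft's -x side (x = -17 mm, z = 44 mm on the reader); the key is 8 mm wide and reaches out to x = -21 mm, from z = 30 to 44 mm, so a hub stopped on it sits 14 mm above its seat
- head_front (a point): lower front edge of the blue head (x = 78 mm, z = 94 mm on the reader): head x = 78 to 200 mm, y = +-30 mm, z = 94 to 128 mm, on a grey post at x = 172 to 200 mm. A hub resting on the key swings its arm under it with 12 mm to spare; clear of the shaft's top it does not fit. The arm is out from under the head when turned 0.65 rad or more to either side
- sensing_pin (a joint): orange spring pin 10 mm across on the reader's base at x = 58 mm, y = 0, its top at z = 56 mm; 0 up, value grows as it is pressed down, 0.006 when the arm is seated (range to 0.012); pushes back with about 0.5 N, so the arm's own weight holds it down
- low_shelf: Fixed white low shelf. Origin on the worktop, midway across and 30 mm in front of its front edge; its front looks to -x. Board x = 30 to 165 mm, y = +-75 mm, z = 105 to 115 mm with a steel lip to z = 120 mm along the front edge; back panel x = 153 to 165 mm down to the worktop; open at front and sides.
- standard_a: white plastic bottle with white cap, 56 mm across, 110 mm tall, on the shelf; origin centre of underside; bystander
- tape_white: roll of white tape lying flat, 68 mm across, 19 mm tall, on the shelf; origin centre of underside; bystander
- acid_small: white plastic bottle with red cap, 60 mm across, 125 mm tall, beside the shelf; origin centre of underside; bystander
- filter_box: small white and orange carton, 52 (x) x 75 (y) x 40 mm, in the middle of the worktop; origin centre of underside; bystander
- tip_box: blue pipette-tip box with pale lid, 90 (x) x 122 (y) x 80 mm; origin centre of underside; bystander
- standard_b: brown plastic bottle with black cap, 56 mm across, 110 mm tall; origin centre of underside; bystander
- beaker_100: glass beaker, 56 mm across, 70 mm tall; origin centre of underside; bystander
Things that resemble listed ones, but are neither listed nor needed, are in the scene too. There is more than one size of the swing_arm; the one meant has the size given above.

How it is judged:
By the outcome, as a careful person would: the job done as asked, in the order asked, and still so for the second after the job is handed in, with the robot touching nothing.
It also fails if it takes over 67 s, if anything falls off the work surface, if the arm or the gripper's body presses on something with over 40 N, if the wrist force passes 120 N, or if a joint passes its speed limit or range.

## Working session

There is one attempt and no reset: what is moved stays moved. The work goes in short steps, Python scripts to look and compute and a tool call to move; the robot and the scene stay as the last step left them, time stands still between calls to the robot, and variables do not carry over. Pictures are saved under pics/ and viewed, at most 10 in all, crops included, and the job is handed in when it is done.

Besides the shell and the picture viewer there is one more tool, called after "Request:" by a JSON object that holds its "fn" and its "kwargs", one argument or row to a line. drive_tool: Moves the arm, as the interface text tells. Its arguments: {"type":"object","properties":{"dp":{"type":"array","items":{"type":"array","items":{"type":"number"}}},"angular":{"type":"array","items":{"type":"array","items":{"type":"number"}}},"claw":{"type":"number"},"newtons":{"type":"number"}},"required":["dp","angular"]}

```bash
mkdir -p pics; ls
cat > h.py <<'E'
import numpy as np, cv2
from rig import arm
from scipy.spatial.transform import Rotation as R
def cam(n):
    inf=arm.camera_info(n); p,d=arm.read_camera(n)
    K=np.array(inf["mtx"]); T=np.array(inf["world_to_cam"])
    v,u=np.indices(d.shape)
    X=np.stack([(u-K[0,2])/K[0,0]*d,(v-K[1,2])/K[1,1]*d,d],-1)
    W=(X-T[:3,3])@T[:3,:3]
    W[d==0]=np.nan
    return p,d,W,K,T
def save(p,name,sc=1.4):
    cv2.imwrite("pics/"+name,cv2.resize(p[...,::-1],None,fx=sc,fy=sc))
def tool(pt=None):
    s=arm.observe(); w,x,y,z=s["tcp_rot"]; return np.array(s["ee_pos"]),R.from_quat([x,y,z,w])
E
python3 - <<'E'
from h import *
s=arm.observe();print(s)
for n in("scene","top"):
    p,d,W,K,T=cam(n); save(p,n+"0.png"); np.savez(""+n+"0.npz",p=p,W=W,K=K,T=T)
    print(n,np.round(K,1).tolist(),np.round(T,3).tolist())
E
```

```text
pics
{'time_s': 0.0, 'qpos': array([-1.24589246,  0.32183272, -0.07009312,  1.45165025,  0.02259818,
        1.3707925 , -0.05688924]), 'qvel': array([-0.00183035,  0.00217128, -0.00015196, -0.00021463,  0.00109284,
        0.00155882,  0.00011364]), 'joint_efforts': array([ 6.48922264e-05, -4.93578637e+01, -3.82027281e-01, -3.14331865e+01,
        1.30755577e-02,  1.13902974e-02,  3.44396358e-05]), 'ee_pos': array([0.19867673, 0.61838414, 0.25222963]), 'tcp_rot': array([-1.00879931e-04,  1.54753237e-01,  9.87952700e-01, -9.42438617e-04]), 'wrist_force': array([ 0.48354915,  0.40330445, -0.17106097]), 'ft_torque': array([0.00503931, 0.01060062, 0.01183189]), 'grasp_force': 0.0, 'gripper_width': 0.08528382213166526}
scene [[523.3, 0.0, 279.4], [0.0, 523.3, 202.5], [0.0, 0.0, 1.0]] [[0.792, -0.61, -0.011, -0.507], [-0.309, -0.384, -0.87, 0.209], [0.527, 0.693, -0.493, 1.637], [0.0, 0.0, 0.0, 1.0]]
top [[429.8, 0.0, 278.3], [0.0, 429.8, 208.0], [0.0, 0.0, 1.0]] [[0.028, -0.999, -0.016, -0.151], [-0.999, -0.027, -0.044, 0.513], [0.043, 0.017, -0.999, 1.793], [0.0, 0.0, 0.0, 1.0]]
```

View pics/scene0.png

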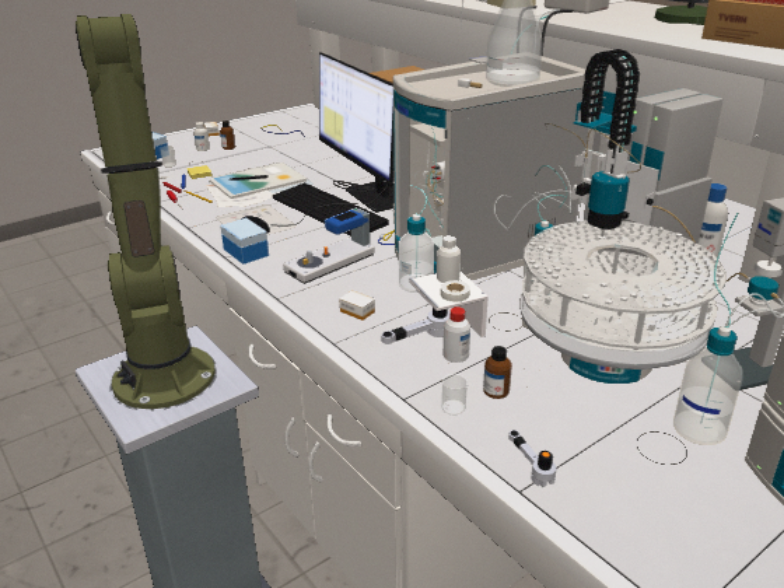

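View pics/top0.png

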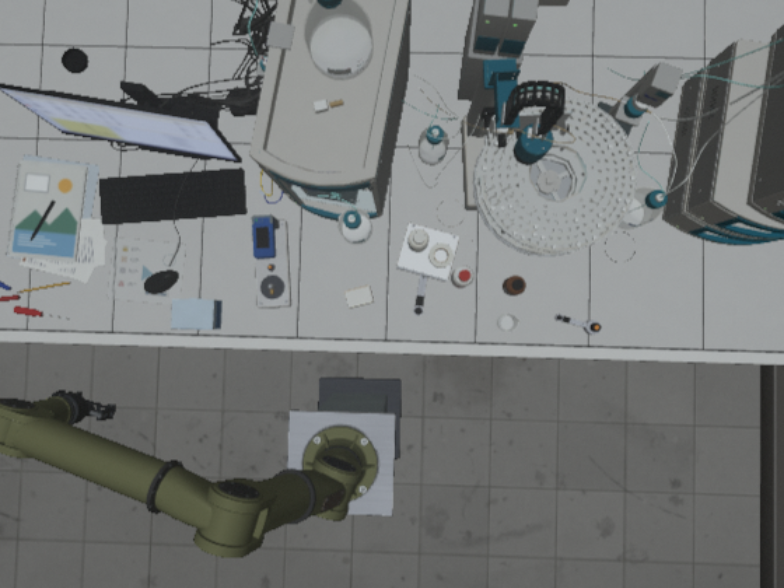

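The scene view shows two lookalikes for the arm: one under the shelf with its end out (scene px 415,325; top px 420,295), and a shorter one with an orange-topped knob in the open (scene 530,455; top 580,322). The first matches the description. The reader is at scene 325,250 and top 268,270. I'll measure next and check the choice in a crop.

Run:
```python
from h import *
t=np.load("top0.npz");s=np.load("scene0.npz")
a=cv2.resize(t["p"][140:250,160:430],None,fx=2.9,fy=2.9,interpolation=cv2.INTER_CUBIC)
b=cv2.resize(s["p"][130:300,150:400],None,fx=3.1,fy=3.1,interpolation=cv2.INTER_CUBIC)[:, :783]
b=cv2.resize(s["p"][170:260,190:360],(783,414),interpolation=cv2.INTER_CUBIC)[:280]
c=np.vstack([a[:319,:783],b]); cv2.imwrite("pics/crop.png",c[...,::-1])
W=t["W"];p=t["p"]
def at(n,u,v,sc=1.4):
    z=np.load(n+"0.npz")["W"]; return np.round(z[int(v/sc),int(u/sc)],3)
for nm,u,v in [("endT",419,310),("bar",423,285),("shelfFL",398,271),("shelfFR",450,280),("bottleA",418,240),("tape",440,255),("acid",462,277),("fbox",358,297),("hole hub",272,288),("pin",270,268),("head",263,235),("tip",196,314),("brown",514,285),("beaker",507,323)]:
    print(nm,at("top",u,v))
for nm,u,v in [("end",389,336),("bar",420,326),("shaft",308,258),("pin",326,250)]: print("scene",nm,at("scene",u,v))
# height slices in regions
def reg(x0,x1,y0,y1,z0,z1):
    o=[]
    for n in("top","scene"):
        w=np.load(n+"0.npz")["W"].reshape(-1,3)
        m=(w[:,0]>x0)&(w[:,0]<x1)&(w[:,1]>y0)&(w[:,1]<y1)&(w[:,2]>z0)&(w[:,2]<z1); o.append(w[m])
    return o
for nm,r in dict(tail=(.38,.6,-.3,-.1,.01,.06),shelf=(.45,.75,-.35,-.1,.1,.13),base=(.4,.7,.1,.3,.02,.04),head=(.4,.75,.1,.3,.1,.14)).items():
    for q in reg(*r):
        if len(q)>5:
            xy=q[:,:2].astype(np.float32); print(nm,len(q),q.mean(0).round(3),np.percentile(q[:,2],[5,95]).round(3),[np.round(k,3) for k in cv2.minAreaRect(xy)], np.round(cv2.boxPoints(cv2.minAreaRect(xy)),3).tolist())
```

```text
endT [ 0.464 -0.224  0.03 ]
bar [ 0.539 -0.234  0.035]
shelfFL [ 0.581 -0.159  0.   ]
shelfFR [ 0.556 -0.315  0.001]
bottleA [ 0.647 -0.209  0.226]
tape [ 0.619 -0.276  0.118]
acid [ 0.56  -0.34   0.127]
fbox [ 0.496 -0.042  0.05 ]
hole hub [0.518 0.209 0.053]
pin [0.576 0.223 0.038]
head [0.664 0.227 0.128]
tip [0.434 0.422 0.073]
brown [ 0.542 -0.487  0.117]
beaker [ 0.435 -0.49  -0.   ]
scene end [ 0.456 -0.226  0.038]
scene bar [ 0.546 -0.236  0.037]
scene shaft [0.513 0.211 0.047]
scene pin [0.571 0.215 0.053]
tail 190 [ 0.504 -0.223  0.034] [0.011 0.045] [array([ 0.48 , -0.203]), array([0.191, 0.19 ]), np.float64(80.795)] [[0.3709999918937683, -0.28299999237060547], [0.5590000152587891, -0.31299999356269836], [0.5889999866485596, -0.12399999797344208], [0.4020000100135803, -0.09399999678134918]]
tail 456 [ 0.533 -0.237  0.035] [0.018 0.047] [array([ 0.521, -0.239]), array([0.06, 0.16]), np.float64(88.074)] [[0.4399999976158142, -0.26600000262260437], [0.5989999771118164, -0.2709999978542328], [0.6010000109672546, -0.21199999749660492], [0.44200000166893005, -0.20600000023841858
[... 990 characters left out ...]
0000033378601], [0.4620000123977661, 0.14499999582767487], [0.7080000042915344, 0.17499999701976776], [0.6940000057220459, 0.289000004529953]]
head 488 [0.66  0.223 0.126] [0.116 0.134] [array([0.661, 0.225]), array([0.123, 0.062]), np.float64(4.181)] [[0.597000002861023, 0.25099998712539673], [0.6019999980926514, 0.1899999976158142], [0.7239999771118164, 0.1979999989271164], [0.718999981880188, 0.25999999046325684]]
head 370 [0.648 0.214 0.121] [0.104 0.132] [array([0.655, 0.221]), array([0.127, 0.073]), np.float64(6.038)] [[0.5879999995231628, 0.25099998712539673], [0.5950000286102295, 0.17800000309944153], [0.722000002861023, 0.19200000166893005], [0.7139999866485596, 0.2639999985694885]]
```

View pics/crop.png

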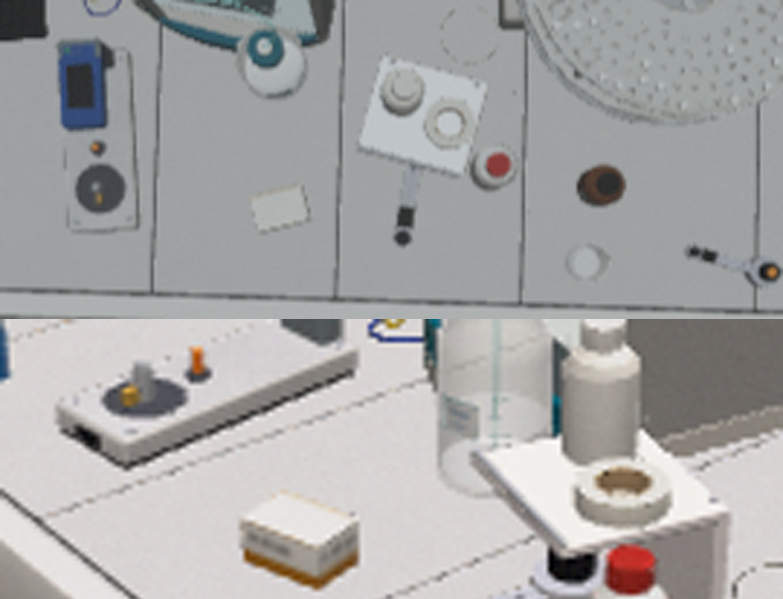

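The crop confirms it: the arm under the shelf has a black knob, grip patch and end, with the end at about (0.46, -0.225). The reader's shaft is near (0.52, 0.212). Next I'll plan the approach.

```bash
cat >> h.py <<'E'
def go(pos,yaw=None,tilt=0):
    """dp(cm)/angular to take TCP to pos with tool y along world yaw (mod pi, nearest), z down"""
    P,Q=tool(); 
    ang=np.zeros(3)
    if yaw is not None:
        y=Q.apply([0,1,0]); c=np.arctan2(y[1],y[0])
        cand=[]
        for k in(-2,-1,0,1,2):
            cand.append(yaw+k*np.pi-c)
        dl=min(cand,key=abs); print("turn options",np.round([q for q in cand if abs(q)<3.3],3))
        yy=c+dl; G=R.from_matrix(np.array([[-np.sin(-yy)*-1*-1 if 0 else np.sin(yy)*-1*-1,np.cos(yy),0],[-np.cos(yy),np.sin(yy),0],[0,0,-1]]).T.T)
        ang=(Q.inv()*G).as_rotvec()
    print("dp",np.round(Q.inv().apply(np.array(pos)-P)*100,2),"ang",np.round(ang,3))
E
sed -i 's/-np.sin(-yy)\*-1\*-1 if 0 else np.sin(yy)\*-1\*-1/np.sin(yy)/; s/\.T\.T)/)/' h.py
python3 - <<'E'
from h import *
print(arm.nose_length)
go([.47,.15,.25],-1.69); go([.47,-.227,.22],-1.69)
y=tool()[1].as_matrix();print(y.round(2))
E
```

```text
0.022
turn options [-2.95   0.192]Traceback (most recent call last):
  File "<stdin>", line 3, in <module>
  File "h.py", line 26, in go
    yy=c+dl; G=R.from_matrix(np.array([[np.sin(yy),np.cos(yy),0],[-np.cos(yy),np.sin(yy),0],[0,0,-1]]))
               ~~~~~~~~~~~~~^^^^^^^^^^^^^^^^^^^^^^^^^^^^^^^^^^^^^^^^^^^^^^^^^^^^^^^^^^^^^^^^^^^^^^^^^^^
  File "scipy/spatial/transform/_rotation.pyx", line 1143, in scipy.spatial.transform._rotation.Rotation.from_matrix
ValueError: Non-positive determinant (left-handed or null coordinate frame) in rotation matrix 0: [[ 0.99290365  0.11892157  0.        ]
 [-0.11892157  0.99290365  0.        ]
 [ 0.          0.         -1.        ]].
```

```bash
sed -i 's/\[\[np.sin(yy),np.cos(yy),0\],\[-np.cos(yy)/[[-np.sin(yy),np.cos(yy),0],[np.cos(yy)/' h.py
python3 - <<'E'
from h import *
go([.47,.15,.25],1.45); go([.46,-.225,.22],1.45)
E
```

```text
turn options [-2.952  0.19 ]
dp [-40.15 -36.3    0.3 ] ang [-0.002 -0.    -0.19 ]
turn options [-2.952  0.19 ]
dp [-50.67 -72.3    3.37] ang [-0.002 -0.    -0.19 ]
```

Request:
{"fn": "drive_tool", "kwargs": {
  "dp": [
    [-6, -1, 0],
    [-12, -4, 0],
    [-17, -8, 0],
    [-22, -13, 0],
    [-27, -18, 0],
    [-32, -22, 0],
    [-36, -26, 0],
    [-40, -31, 0],
    [-41, -36, 0],
    [-42, -42, 0.5]
  ],
  "angular": [
    [0, 0, -0.1],
    [0, 0, -0.19],
    [0, 0, -0.19],
    [0, 0, -0.19],
    [0, 0, -0.19],
    [0, 0, -0.19],
    [0, 0, -0.19],
    [0, 0, -0.19],
    [0, 0, -0.19],
    [0, 0, -0.19]
  ],
  "claw": 90,
  "newtons": 90
}}

```text
time_s: 1.35
ee_pos: [0.4711, 0.0924, 0.2485]
tcp_rot: [0.0, 0.061, 0.998, -0.0]
wrist_force: [1.0, 0.2, 1.0]
gripper_width: 0.0551
grasp_force: 0.0
```

Run:
```python
from h import *
s=arm.observe();print(s["time_s"],s["ee_pos"],s["qpos"].round(2),s["gripper_width"])
go([.46,-.225,.22],1.45)
```

```text
1.35 [0.47111097 0.09242383 0.24852187] [-0.58 -0.05  0.32  1.87  0.02  1.31  1.19] 0.055059937433300926
turn options [-3.140e+00  1.000e-03  3.143e+00]
dp [ -2.76 -31.64   2.86] ang [-0.     0.001 -0.001]
```

Request:
{"fn": "drive_tool", "kwargs": {
  "dp": [
    [-0.5, -6, 0.5],
    [-1, -12, 1],
    [-1.5, -18, 1.5],
    [-2, -24, 2],
    [-2.8, -30, 2.9],
    [-2.8, -31.6, 2.9],
    [-2.8, -31.6, 2.9]
  ],
  "angular": [
    [0, 0, 0],
    [0, 0, 0],
    [0, 0, 0],
    [0, 0, 0],
    [0, 0, 0],
    [0, 0, 0],
    [0, 0, 0]
  ]
}}

```text
time_s: 2.22
ee_pos: [0.4598, -0.2235, 0.2193]
tcp_rot: [-0.0, 0.062, 0.998, -0.0]
wrist_force: [0.3, 0.3, 0.3]
gripper_width: 0.0554
grasp_force: 0.0
```

Run:
```python
from h import *
s=arm.observe();print(s["time_s"],s["ee_pos"],s["qpos"].round(2))
p,d,W,K,T=cam("wrist"); save(p,"w1.png"); np.savez("w1.npz",p=p,W=W)
w=W.reshape(-1,3); c=p.reshape(-1,3).astype(int)
print(np.linalg.inv(T)[:3].round(3))
m=(w[:,0]>.4)&(w[:,0]<.56)&(abs(w[:,1]+.23)<.05)&(w[:,2]>.02)&(w[:,2]<.06)
q=w[m]; print(len(q),q.mean(0),cv2.minAreaRect(q[:,:2].astype(np.float32)))
for x0 in np.arange(.43,.56,.01):
    k=q[abs(q[:,0]-x0)<.003]
    if len(k): print(round(x0,3),k[:,1].min().round(4),k[:,1].max().round(4),np.median(k[:,2]).round(3),c[m][abs(q[:,0]-x0)<.003].mean(0).round())
```

```text
2.225 [ 0.45975629 -0.22352057  0.21926138] [-0.27  0.04  0.7   1.86 -0.03  1.25  1.88]
[[ 0.125  0.938  0.324  0.376]
 [ 0.992 -0.119 -0.04  -0.213]
 [ 0.     0.326 -0.945  0.34 ]]
2004 [ 0.49681906 -0.22329444  0.03809817] ((0.5034524202346802, -0.22224527597427368), (0.02906337007880211, 0.11614677309989929), 84.44268035888672)
0.45 -0.2305 -0.2055 0.038 [104. 106. 110.]
0.46 -0.2326 -0.2033 0.039 [71. 72. 75.]
0.47 -0.2313 -0.2059 0.039 [ 96.  98. 102.]
0.48 -0.2321 -0.2092 0.039 [55. 56. 56.]
0.49 -0.2333 -0.2115 0.039 [49. 50. 50.]
0.5 -0.2348 -0.2126 0.039 [49. 50. 50.]
0.51 -0.236 -0.2136 0.038 [140. 143. 150.]
0.52 -0.2373 -0.2147 0.038 [140. 143. 150.]
0.53 -0.2387 -0.2171 0.038 [141. 143. 150.]
0.54 -0.24 -0.2182 0.038 [141. 144. 151.]
0.55 -0.2414 -0.2192 0.038 [141. 144. 151.]
0.56 -0.2423 -0.2203 0.038 [130. 132. 139.]
```

View pics/w1.png

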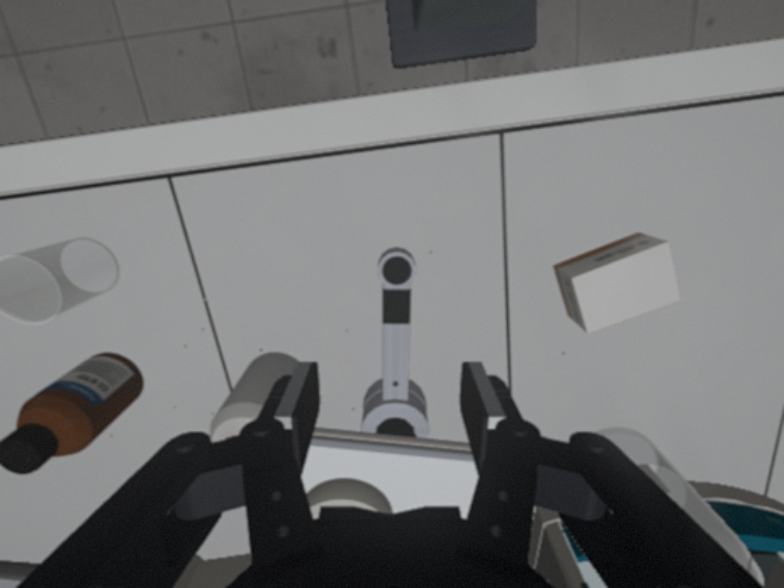

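The wrist view shows the arm with its outer end at px (397,268) and grip patch at (397,305), so the patch is at (0.490, -0.2225) with bar yaw about -0.13. The shelf edge is well ahead of the fingers' target.

Run:
```python
from h import *
go([.489,-.2225,.12],1.442);go([.489,-.2225,.032],1.442)
```

```text
turn options [-3.149 -0.007  3.134]
dp [-2.86  0.28  9.93] ang [ 0.001 -0.001  0.007]
turn options [-3.149 -0.007  3.134]
dp [-2.87  0.27 18.73] ang [ 0.001 -0.001  0.007]
```

Request:
{"fn": "drive_tool", "kwargs": {
  "dp": [
    [-2.9, 0.3, 5],
    [-2.9, 0.3, 10],
    [-2.9, 0.3, 14],
    [-2.9, 0.3, 17],
    [-2.9, 0.3, 18.6],
    [-2.9, 0.3, 18.7]
  ],
  "angular": [
    [0, 0, 0],
    [0, 0, 0.007],
    [0, 0, 0.007],
    [0, 0, 0.007],
    [0, 0, 0.007],
    [0, 0, 0.007]
  ]
}}

```text
time_s: 3.02
ee_pos: [0.4896, -0.2214, 0.032]
tcp_rot: [-0.001, 0.063, 0.998, 0.0]
wrist_force: [-0.3, 0.4, 0.0]
gripper_width: 0.0554
grasp_force: 0.0
```

Request:
{"fn": "drive_tool", "kwargs": {
  "dp": [
    [0, 0, 0],
    [0, 0, 0],
    [0, 0, 0],
    [0, 0, 0],
    [0, 0, 0]
  ],
  "angular": [
    [0, 0, 0],
    [0, 0, 0],
    [0, 0, 0],
    [0, 0, 0],
    [0, 0, 0]
  ],
  "claw": 255,
  "newtons": 100
}}

```text
time_s: 3.65
ee_pos: [0.4905, -0.2229, 0.0334]
tcp_rot: [0.001, 0.064, 0.998, -0.0]
wrist_force: [-0.2, 0.3, 4.9]
gripper_width: 0.0203
grasp_force: 98.1
```

Gripped at 98 N. Next I'll lift it slightly and pull it straight out along the arm.

Request:
{"fn": "drive_tool", "kwargs": {
  "dp": [
    [0, 0, -0.6],
    [1, 0, -0.6],
    [3, 0, -0.6],
    [5, 0, -0.6],
    [7, 0, -0.6],
    [9, 0, -0.6],
    [10.5, 0, -0.6],
    [11, 0, -0.6],
    [11, 0, -0.6]
  ],
  "angular": [
    [0, 0, 0],
    [0, 0, 0],
    [0, 0, 0],
    [0, 0, 0],
    [0, 0, 0],
    [0, 0, 0],
    [0, 0, 0],
    [0, 0, 0],
    [0, 0, 0]
  ]
}}

```text
time_s: 4.78
ee_pos: [0.3807, -0.2086, 0.0387]
tcp_rot: [0.0, 0.064, 0.998, 0.0]
wrist_force: [-0.7, -0.0, -2.5]
gripper_width: 0.0202
grasp_force: 97.9
```

Run:
```python
from h import *
s=arm.observe();print(s["time_s"],s["ee_pos"],s["qpos"].round(2),s["wrist_force"],s["gripper_width"])
go([.40,-.14,.12],1.442);go([.44,0,.13],1.442);go([.486,.075,.13],1.442);go([.486,.075,.034],1.442)
p,d,W,K,T=cam("wrist"); save(p,"w2.png")
for n in ("top","scene"):
    w=np.load(n+"0.npz")["W"].reshape(-1,3)
    m=(w[:,0]>.43)&(w[:,0]<.85)&(w[:,1]>-.12)&(w[:,1]<.15)&(w[:,2]>.015)&(w[:,2]<.3)
    q=w[m]; b=q[q[:,0]<.58]; print(n,"box",b.min(0),b.max(0)); b=q[q[:,0]>.6]; print(np.percentile(b,[1,99],axis=0).round(3))
```

```text
4.775 [ 0.38066476 -0.20855376  0.03869971] [-0.25  0.11  0.72  2.21 -0.1   0.85  1.98] [-0.72562142 -0.03914173 -2.54032646] 0.0201809213798652
turn options [-3.143e+00 -1.000e-03  3.141e+00]
dp [-1.05  7.05 -8.13] ang [0.    0.001 0.001]
turn options [-3.143e+00 -1.000e-03  3.141e+00]
dp [-3.23 21.44 -9.12] ang [0.    0.001 0.001]
turn options [-3.143e+00 -1.000e-03  3.141e+00]
dp [-6.84 29.47 -9.12] ang [0.    0.001 0.001]
turn options [-3.143e+00 -1.000e-03  3.141e+00]
dp [-6.83 29.47  0.48] ang [0.    0.001 0.001]
top box [ 0.46684894 -0.0869696   0.01609576] [0.54302597 0.02294449 0.05158729]
[[ 0.659 -0.118  0.022]
 [ 0.82   0.146  0.285]]
scene box [ 0.45795171 -0.08750167  0.01526043] [0.5311434  0.14976471 0.04605145]
[[ 0.653 -0.12   0.023]
 [ 0.848  0.133  0.298]]
```

View pics/w2.png

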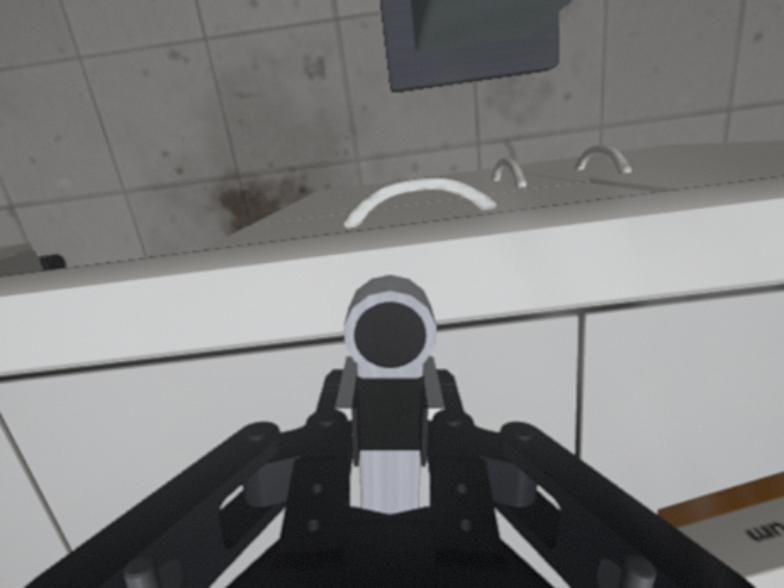

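The outer end and patch sit squarely in the jaws at px (390,335)/(390,415), with the filter box at lower right. The arm is clear of the shelf, so I'll lift it and carry it to open worktop near (0.57, 0.06).

Request:
{"fn": "drive_tool", "kwargs": {
  "dp": [
    [0, 0, -4],
    [0, 0, -8],
    [-0.5, 5, -9.2],
    [-1, 11, -9.2],
    [-1.5, 17, -9.2],
    [-2.5, 22, -9.2],
    [-3.3, 27, -9.2],
    [-3.8, 29.1, -9.2],
    [-3.8, 29.1, -9.2]
  ],
  "angular": [
    [0, 0, 0],
    [0, 0, 0],
    [0, 0, 0],
    [0, 0, 0],
    [0, 0, 0],
    [0, 0, 0],
    [0, 0, 0],
    [0, 0, 0],
    [0, 0, 0]
  ]
}}

```text
time_s: 5.95
ee_pos: [0.4559, 0.0764, 0.1305]
tcp_rot: [-0.0, 0.062, 0.998, -0.0]
wrist_force: [0.6, -1.0, -2.4]
gripper_width: 0.0201
grasp_force: 98.8
```

Request:
{"fn": "drive_tool", "kwargs": {
  "dp": [
    [0, 0, 4],
    [0, 0, 7],
    [0, 0, 8.5],
    [0, 0, 9.2],
    [0, 0, 9.5],
    [0, 0, 9.7],
    [0, 0, 9.7]
  ],
  "angular": [
    [0, 0, 0],
    [0, 0, 0],
    [0, 0, 0],
    [0, 0, 0],
    [0, 0, 0],
    [0, 0, 0],
    [0, 0, 0]
  ]
}}

```text
time_s: 6.82
ee_pos: [0.4562, 0.0752, 0.0345]
tcp_rot: [0.001, 0.064, 0.998, 0.0]
wrist_force: [-0.8, -0.1, -0.6]
gripper_width: 0.0199
grasp_force: 99.2
```

Request:
{"fn": "drive_tool", "kwargs": {
  "dp": [
    [0, 0, 0.1],
    [0, 0, 0.1]
  ],
  "angular": [
    [0, 0, 0],
    [0, 0, 0]
  ]
}}

```text
time_s: 7.08
ee_pos: [0.456, 0.0753, 0.0335]
tcp_rot: [0.001, 0.064, 0.998, 0.0]
wrist_force: [-2.7, 0.2, 5.4]
gripper_width: 0.0202
grasp_force: 99.8
```

Request:
{"fn": "drive_tool", "kwargs": {
  "dp": [
    [0, 0, 0],
    [0, 0, 0],
    [0, 0, 0],
    [0, 0, 0],
    [0, 0, -5],
    [0, 0, -10],
    [0, 0, -15],
    [2, 0, -19],
    [2, 0, -19]
  ],
  "angular": [
    [0, 0, 0],
    [0, 0, 0],
    [0, 0, 0],
    [0, 0, 0],
    [0, 0, 0],
    [0, 0, 0],
    [0, 0, 0],
    [0, 0, 0],
    [0, 0, 0]
  ],
  "claw": 90
}}

```text
time_s: 8.2
ee_pos: [0.4367, 0.0784, 0.2259]
tcp_rot: [0.003, 0.063, 0.998, 0.002]
wrist_force: [-0.2, -0.4, -1.1]
gripper_width: 0.0556
grasp_force: 0.0
```

Run:
```python
from h import *
s=arm.observe();print(s["time_s"],s["ee_pos"],s["qpos"].round(2),s["gripper_width"])
p,d,W,K,T=cam("wrist"); save(p,"w3.png"); np.savez("w3.npz",p=p,W=W,d=d)
w=W.reshape(-1,3); 
def rg(z0,z1,x0,x1,y0,y1):
    return w[(w[:,0]>x0)&(w[:,0]<x1)&(w[:,1]>y0)&(w[:,1]<y1)&(w[:,2]>z0)&(w[:,2]<z1)]
for nm,a in dict(bar=(.03,.045,.40,.535,.04,.12),knob=(.075,.095,.52,.62,.01,.11),hub=(.04,.05,.52,.62,.01,.11),key=(.04,.05,.47,.51,.17,.25),shaft=(.055,.07,.49,.55,.17,.25),base=(.026,.034,.44,.72,.14,.28)).items():
    q=rg(*a)
    if len(q)>4: print(nm,len(q),np.median(q,0).round(4),[np.round(k,4) for k in cv2.minAreaRect(q[:,:2].astype(np.float32))],np.round(cv2.minEnclosingCircle(q[:,:2].astype(np.float32))[0],4))
```

```text
8.2 [0.4367365  0.07840682 0.22591382] [-0.61 -0.13  0.35  1.99  0.04  1.27  1.17] 0.05555950368992715
bar 2050 [0.4645 0.0741 0.0384] [array([0.4735, 0.0728]), array([0.0285, 0.1262]), np.float64(82.112)] [0.473 0.069]
knob 736 [0.5653 0.0614 0.0842] [array([0.5684, 0.0606]), array([0.0336, 0.0353]), np.float64(6.6661)] [0.5688 0.0608]
hub 858 [0.5553 0.0642 0.0443] [array([0.5673, 0.0599]), array([0.0626, 0.0594]), np.float64(31.443)] [0.5605 0.0618]
key 89 [0.5028 0.2146 0.0443] [array([0.5039, 0.2149]), array([0.0123, 0.0083]), np.float64(0.6125)] [0.5043 0.2143]
shaft 198 [0.5159 0.2141 0.0602] [array([0.5177, 0.2154]), array([0.015 , 0.0171]), np.float64(33.2564)] [0.5184 0.2161]
base 8723 [0.5294 0.2177 0.0305] [array([0.5879, 0.2225]), array([0.2585, 0.0986]), np.float64(5.1959)] [0.5872 0.2226]
```

View pics/w3.png

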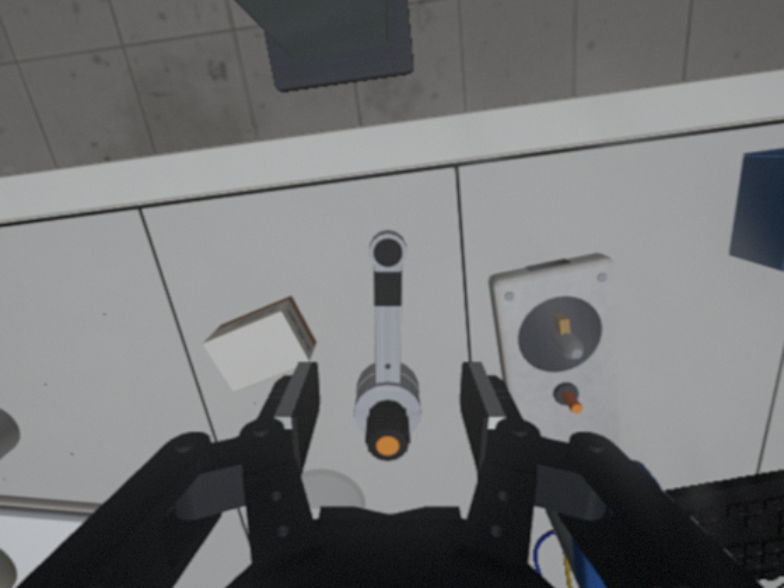

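The wrist view shows the arm upright and free, with knob top at px (387,445). The reader's key is at (565,325), its shaft at (570,345) and its pin at (575,405). The knob is at (0.5684, 0.0606), the shaft at (0.518, 0.216) and the reader yaw is 0.09.

Run:
```python
from h import *
go([.5684,.0606,.15],1.75);go([.5684,.0606,.072],1.75)
w=np.load("top0.npz")["W"].reshape(-1,3)
m=(w[:,0]>.6)&(w[:,0]<.72)&(w[:,1]>-.12)&(w[:,1]<.12)&(w[:,2]>.03)
q=w[m]
for y0 in np.arange(-.1,.12,.03):
    k=q[abs(q[:,1]-y0)<.015]
    if len(k): i=k[:,0].argmin(); print(round(y0,2),k[i].round(3),k[:,2].max().round(3))
```

```text
turn options [-2.835  0.306]
dp [-13.33  -0.06   7.42] ang [ 0.002  0.003 -0.306]
turn options [-2.835  0.306]
dp [-13.31  -0.08  15.22] ang [ 0.002  0.003 -0.306]
-0.07 [ 0.664 -0.056  0.095] 0.16
-0.04 [ 0.657 -0.025  0.108] 0.221
-0.01 [ 0.659 -0.021  0.062] 0.216
0.02 [0.678 0.006 0.125] 0.152
```

Request:
{"fn": "drive_tool", "kwargs": {
  "dp": [
    [-5, 0, 0],
    [-10, 0, 2],
    [-13.3, -0.1, 7],
    [-13.3, -0.1, 9],
    [-13.3, -0.1, 12],
    [-13.3, -0.1, 14.6],
    [-13.3, -0.1, 15.2],
    [-13.3, -0.1, 15.2]
  ],
  "angular": [
    [0, 0, -0.15],
    [0, 0, -0.3],
    [0, 0, -0.306],
    [0.002, 0.003, -0.306],
    [0.002, 0.003, -0.306],
    [0.002, 0.003, -0.306],
    [0.002, 0.003, -0.306],
    [0.002, 0.003, -0.306]
  ]
}}

```text
time_s: 9.25
ee_pos: [0.567, 0.0597, 0.0706]
tcp_rot: [-0.002, -0.089, 0.996, -0.001]
wrist_force: [-0.1, -0.1, -0.1]
gripper_width: 0.0552
grasp_force: 0.0
```

Request:
{"fn": "drive_tool", "kwargs": {
  "dp": [
    [0, 0, 0],
    [0, 0, 0],
    [0, 0, 0],
    [0, 0, 0],
    [0, 0, 0]
  ],
  "angular": [
    [0, 0, 0],
    [0, 0, 0],
    [0, 0, 0],
    [0, 0, 0],
    [0, 0, 0]
  ],
  "claw": 255,
  "newtons": 80
}}

```text
time_s: 9.88
ee_pos: [0.5684, 0.06, 0.0722]
tcp_rot: [-0.0, -0.089, 0.996, -0.001]
wrist_force: [-0.4, 0.3, 6.2]
gripper_width: 0.0323
grasp_force: 79.3
```

Request:
{"fn": "drive_tool", "kwargs": {
  "dp": [
    [0, 0, -3],
    [0, 0, -7],
    [0, 0, -11],
    [0, 0, -14],
    [0, 0, -14]
  ],
  "angular": [
    [0, 0, 0],
    [0, 0, 0],
    [0, 0, 0],
    [0, 0, 0],
    [0, 0, 0]
  ]
}}

```text
time_s: 10.5
ee_pos: [0.569, 0.06, 0.2126]
tcp_rot: [0.001, -0.089, 0.996, -0.0]
wrist_force: [0.7, -0.1, -3.3]
gripper_width: 0.0323
grasp_force: 79.7
```

Run:
```python
from h import *
s=arm.observe();print(s["time_s"],s["ee_pos"],s["qpos"].round(2),s["gripper_width"],s["wrist_force"])
P,Q=tool();y=Q.apply([0,1,0]);print("yaw",np.arctan2(y[1],y[0]),Q.apply([0,0,1]).round(4))
```

```text
10.5 [0.56896892 0.06004158 0.21262725] [-0.56  0.19  0.46  1.72 -0.09  1.25  1.67] 0.03229616549223833 [ 0.6601936  -0.14037924 -3.31725793]
yaw 1.7489626462694892 [ 1.5e-03 -7.0e-04 -1.0e+00]
```

Run:
```python
from h import *
go([.5182,.2158,.2126],1.75-2.02-np.pi*0)
go([.5182,.2158,.15],None)
```

```text
turn options [-2.019  1.123]
dp [ 2.24 16.23 -0.02] ang [-2.000e-03  1.000e-03 -1.123e+00]
dp [ 2.24 16.24  6.24] ang [0. 0. 0.]
```

Request:
{"fn": "drive_tool", "kwargs": {
  "dp": [
    [0, 1, 0],
    [0.3, 3, 0],
    [0.6, 5, 0],
    [0.9, 7, 0],
    [1.2, 9, 0],
    [1.5, 11, 0],
    [1.8, 13, 0],
    [2, 15, 0],
    [2.2, 16.2, 0],
    [2.2, 16.2, 0]
  ],
  "angular": [
    [0, 0, 0.17],
    [0, 0, 0.34],
    [0, 0, 0.51],
    [0, 0, 0.68],
    [0, 0, 0.85],
    [0, 0, 1.02],
    [0, 0, 1.19],
    [0, 0, 1.36],
    [0, 0, 1.53],
    [0, 0, 1.7]
  ]
}}

```text
time_s: 11.75
ee_pos: [0.5154, 0.2166, 0.2077]
tcp_rot: [-0.001, 0.691, 0.723, -0.004]
wrist_force: [-1.5, -0.8, -3.0]
gripper_width: 0.0324
grasp_force: 79.6
```

Run:
```python
from h import *
P,Q=tool();y=Q.apply([0,1,0]);print("yaw",np.arctan2(y[1],y[0]),P)
go([.5182,.2158,.2126],1.75-2.02)
```

```text
yaw 0.04595151850684688 [0.51542422 0.21659009 0.20769953]
turn options [-0.316  2.826]
dp [-0.09  0.27 -0.49] ang [-0.006  0.005  0.316]
```

Request:
{"fn": "drive_tool", "kwargs": {
  "dp": [
    [0, 0, 0],
    [0, 0, 0],
    [0, 0, 0],
    [0, 0, 0]
  ],
  "angular": [
    [0, 0, 0.16],
    [0, 0, 0.32],
    [0, 0, 0.32],
    [0, 0, 0.32]
  ]
}}

```text
time_s: 12.25
ee_pos: [0.5167, 0.2153, 0.2092]
tcp_rot: [-0.0, 0.795, 0.606, -0.003]
wrist_force: [0.5, -0.4, -2.9]
gripper_width: 0.032
grasp_force: 79.6
```

Run:
```python
from h import *
s=arm.observe()
P,Q=tool();y=Q.apply([0,1,0]);print("yaw",np.arctan2(y[1],y[0]),P,s["qpos"].round(2),s["wrist_force"],s["ft_torque"],Q.apply([0,0,1]).round(4))
go([.5182,.2158,.2126],1.75-2.02);go([.5182,.2158,.145])
p,d,W,K,T=cam("wrist"); save(p,"w4.png"); np.savez("w4.npz",p=p,W=W)
w=W.reshape(-1,3); 
def rg(z0,z1,x0,x1,y0,y1):
    return w[(w[:,0]>x0)&(w[:,0]<x1)&(w[:,1]>y0)&(w[:,1]<y1)&(w[:,2]>z0)&(w[:,2]<z1)]
u=P[2]-.0722
q=rg(u+.03,u+.048,.49,.72,.2,.42)
print(u,np.median(q,0),cv2.minAreaRect(q[:,:2].astype(np.float32)))
v,uu=np.indices(p.shape[:2]);
```

```text
yaw -0.26831341294719196 [0.5167006  0.21532518 0.20922324] [-0.91  0.17  0.53  1.75 -0.09  1.25 -0.63] [ 0.49325683 -0.42746452 -2.85101634] [-0.00459931  0.04624277  0.01739812] [-0.0046 -0.0031 -1.    ]
turn options [-3.143e+00 -2.000e-03  3.140e+00]
dp [ 0.08  0.13 -0.34] ang [-0.004  0.004  0.002]
dp [0.11 0.16 6.42] ang [0. 0. 0.]
0.13702323726054694 [0.55868036 0.28005444 0.17497346] ((0.5477709770202637, 0.2751680612564087), (0.1465090811252594, 0.05837539955973625), 62.30342102050781)
```

View pics/w4.png

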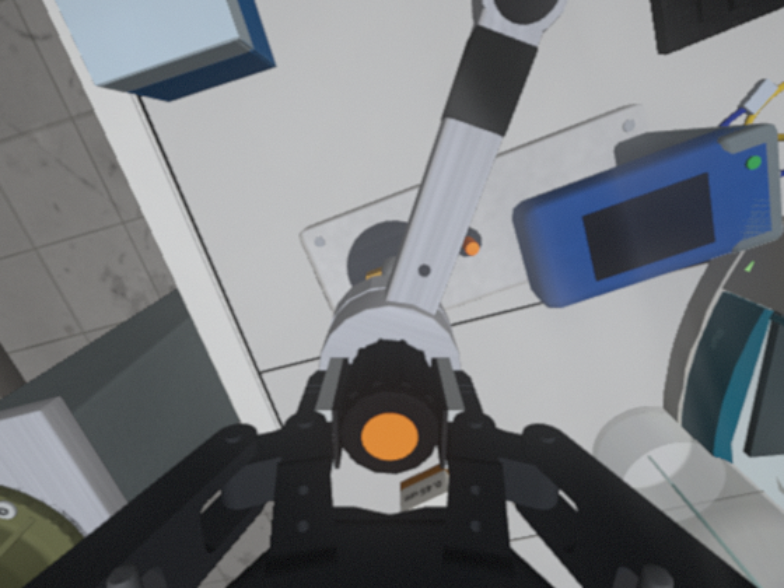

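The wrist view shows the arm held by the knob (orange cap at px 390,437), pointing past the left side of the blue head (650,230). The pin (470,245) and key (373,273) lie beneath. Next I'll lower it to just above the shaft top and recheck the pose.

Request:
{"fn": "drive_tool", "kwargs": {
  "dp": [
    [0.1, 0.15, 2],
    [0.1, 0.15, 4.5],
    [0.1, 0.15, 6],
    [0.1, 0.15, 6.4],
    [0.1, 0.15, 6.4]
  ],
  "angular": [
    [-0.004, 0.004, 0],
    [-0.004, 0.004, 0],
    [-0.004, 0.004, 0],
    [-0.004, 0.004, 0],
    [-0.004, 0.004, 0]
  ]
}}

```text
time_s: 12.92
ee_pos: [0.5192, 0.216, 0.1468]
tcp_rot: [0.0, 0.796, 0.605, 0.001]
wrist_force: [0.5, 0.2, -2.1]
gripper_width: 0.0326
grasp_force: 79.7
```

Run:
```python
from h import *
z=np.load("w4.npz"); w=z["W"].reshape(-1,3)
a=np.array([np.cos(.99),np.sin(.99)]); r=(w[:,:2]-[.5167,.2153])
l=r@a; t=r@[-a[1],a[0]]
m=(l>.05)&(l<.125)&(abs(t)<.03)&(w[:,2]>.16)&(w[:,2]<.19)
A=np.polyfit(l[m],t[m],1);print("arm yaw",.99+np.arctan(A[0]),"off at0",A[1],m.sum(),"z slope",np.polyfit(l[m],w[m,2],1))
s=arm.observe()
P,Q=tool();y=Q.apply([0,1,0]);print("yaw",np.arctan2(y[1],y[0]),P,s["wrist_force"],Q.apply([0,0,1]).round(4))
go([.5182,.2158,.138],1.75-2.02)
```

```text
arm yaw 0.9906265547173339 off at0 0.0005083551417131863 7209 z slope [0.00128337 0.17423054]
yaw -0.27069458566289245 [0.51915712 0.21604896 0.14679502] [ 0.52804557  0.2067934  -2.10929197] [ 2.5e-03  9.0e-04 -1.0e+00]
turn options [-3.141e+00  1.000e-03  3.142e+00]
dp [-0.05 -0.09  0.88] ang [ 0.002 -0.002 -0.001]
```

Request:
{"fn": "drive_tool", "kwargs": {
  "dp": [
    [-0.05, -0.08, 0.7],
    [-0.05, -0.08, 1.3],
    [-0.05, -0.08, 1.8],
    [-0.05, -0.08, 2.2],
    [-0.05, -0.08, 2.5],
    [-0.05, -0.08, 2.8],
    [-0.05, -0.08, 2.8]
  ],
  "angular": [
    [0.002, -0.002, 0],
    [0.002, -0.002, 0],
    [0.002, -0.002, 0],
    [0.002, -0.002, 0],
    [0.002, -0.002, 0],
    [0.002, -0.002, 0],
    [0.002, -0.002, 0]
  ]
}}

```text
time_s: 13.8
ee_pos: [0.5184, 0.2162, 0.1184]
tcp_rot: [0.0, 0.796, 0.605, 0.0]
wrist_force: [2.9, 2.6, -5.6]
gripper_width: 0.0326
grasp_force: 79.6
```

Request:
{"fn": "drive_tool", "kwargs": {
  "dp": [
    [0, 0, 0.15],
    [0, 0, 0.3],
    [0, 0, 0.3]
  ],
  "angular": [
    [0, 0, 0],
    [0, 0, 0],
    [0, 0, 0]
  ]
}}

```text
time_s: 14.18
ee_pos: [0.5185, 0.2162, 0.1162]
tcp_rot: [-0.0, 0.796, 0.605, 0.0]
wrist_force: [0.8, 3.0, 2.4]
gripper_width: 0.0326
grasp_force: 80.6
```

The hub is resting on the key with TCP z 0.1162, exactly as predicted. Now I'll swing it under the head.

Request:
{"fn": "drive_tool", "kwargs": {
  "dp": [
    [0, 0, 0],
    [0, 0, 0],
    [0, 0, 0],
    [0, 0, 0],
    [0, 0, 0],
    [0, 0, 0],
    [0, 0, 0],
    [0, 0, 0],
    [0, 0, 0],
    [0, 0, 0]
  ],
  "angular": [
    [0, 0, 0.1],
    [0, 0, 0.2],
    [0, 0, 0.3],
    [0, 0, 0.4],
    [0, 0, 0.5],
    [0, 0, 0.6],
    [0, 0, 0.7],
    [0, 0, 0.8],
    [0, 0, 0.86],
    [0, 0, 0.9]
  ]
}}

```text
time_s: 15.42
ee_pos: [0.5188, 0.2162, 0.1157]
tcp_rot: [0.0, 0.98, 0.198, 0.001]
wrist_force: [3.6, 3.1, -1.3]
gripper_width: 0.0323
grasp_force: 80.1
```

Request:
{"fn": "drive_tool", "kwargs": {
  "dp": [
    [0, 0, 0],
    [0, 0, 0.2],
    [0, 0, 0.4],
    [0, 0, 0.5]
  ],
  "angular": [
    [0, 0, 0],
    [0, 0, 0],
    [0, 0, 0],
    [0, 0, 0]
  ]
}}

```text
time_s: 15.92
ee_pos: [0.519, 0.2157, 0.1108]
tcp_rot: [0.0, 0.98, 0.199, 0.001]
wrist_force: [5.2, 2.5, 1.3]
gripper_width: 0.0325
grasp_force: 80.1
```

Run:
```python
from h import *
s=arm.observe()
P,Q=tool();y=Q.apply([0,1,0]);yw=np.arctan2(y[1],y[0]);print("arm yaw",yw-1.75+3.011,P,s["qpos"].round(2),s["wrist_force"],Q.apply([0,0,1]).round(4))
go([.5182,.2158,.102])
```

```text
arm yaw 0.08999451265136393 [0.51897867 0.21573174 0.11078432] [-1.    0.29  0.64  1.86 -0.2   1.06 -1.45] [5.15019377 2.51548124 1.289067  ] [ 1.6e-03 -2.0e-04 -1.0e+00]
dp [-0.07 -0.04  0.88] ang [0. 0. 0.]
```

Request:
{"fn": "drive_tool", "kwargs": {
  "dp": [
    [0.05, 0, 0.2],
    [0.05, 0, 0.4],
    [0.05, 0, 0.6],
    [0.05, 0, 0.75],
    [0.05, 0, 0.85],
    [0.05, 0, 0.9]
  ],
  "angular": [
    [0, 0, 0],
    [0, 0, 0],
    [0, 0, 0],
    [0, 0, 0],
    [0, 0, 0],
    [0, 0, 0]
  ]
}}

```text
time_s: 16.68
ee_pos: [0.5194, 0.2161, 0.1023]
tcp_rot: [0.0, 0.98, 0.199, 0.001]
wrist_force: [4.9, 2.2, 6.0]
gripper_width: 0.032
grasp_force: 80.1
```

Request:
{"fn": "drive_tool", "kwargs": {
  "dp": [
    [0, 0, 0],
    [0, 0, 0]
  ],
  "angular": [
    [0, 0, 0],
    [0, 0, 0]
  ]
}}

```text
time_s: 16.92
ee_pos: [0.5194, 0.2161, 0.1023]
tcp_rot: [0.0, 0.98, 0.199, 0.001]
wrist_force: [4.8, 2.7, 4.4]
gripper_width: 0.0323
grasp_force: 80.1
```

Seated: TCP z is 0.1023, which is 30 mm above the worktop grip height. Now I'll release and rise.

Request:
{"fn": "drive_tool", "kwargs": {
  "dp": [
    [0, 0, 0],
    [0, 0, 0],
    [0, 0, 0],
    [0, 0, 0],
    [0, 0, 0]
  ],
  "angular": [
    [0, 0, 0],
    [0, 0, 0],
    [0, 0, 0],
    [0, 0, 0],
    [0, 0, 0]
  ],
  "claw": 90
}}

```text
time_s: 17.55
ee_pos: [0.5183, 0.2158, 0.1013]
tcp_rot: [0.0, 0.98, 0.199, -0.001]
wrist_force: [-0.0, 0.6, 0.4]
gripper_width: 0.0553
grasp_force: 0.0
```

Request:
{"fn": "drive_tool", "kwargs": {
  "dp": [
    [0, 0, -1],
    [0, 0, -4],
    [0, 0, -9],
    [0, 0, -14],
    [-5, 0, -17],
    [-9, 0, -17],
    [-9, 0, -17]
  ],
  "angular": [
    [0, 0, 0],
    [0, 0, 0],
    [0, 0, 0],
    [0, 0, 0],
    [0, 0, 0],
    [0, 0, 0],
    [0, 0, 0]
  ]
}}

```text
time_s: 18.42
ee_pos: [0.4343, 0.1803, 0.2728]
tcp_rot: [-0.002, 0.98, 0.199, 0.0]
wrist_force: [-0.3, -0.2, -0.0]
gripper_width: 0.0551
grasp_force: 0.0
```

Run:
```python
from h import *
print(arm.observe()["time_s"])
p,d,W,K,T=cam("wrist"); ps=cam("scene"); p2=ps[0]
c=cv2.resize(p2[150:260,190:350],(784,539)); cv2.imwrite("pics/f.png",np.vstack([cv2.resize(p,(400,300)),cv2.resize(p2[150:255,200:340],(400,300))])[...,::-1])
w=np.vstack([W.reshape(-1,3),ps[2].reshape(-1,3)])
def rg(z0,z1,x0,x1,y0,y1): return w[(w[:,0]>x0)&(w[:,0]<x1)&(w[:,1]>y0)&(w[:,1]<y1)&(w[:,2]>z0)&(w[:,2]<z1)]
q=rg(.105,.13,.49,.55,.19,.25); print("knob top",len(q),np.median(q,0)); q=rg(.06,.073,.55,.59,.18,.26); print("bar",len(q),np.median(q,0))
q=rg(.07,.08,.48,.56,.17,.26);print("hub top",np.median(q,0),len(q))
```

```text
18.425
knob top 1224 [0.51810861 0.21490039 0.1142854 ]
bar 1015 [0.57050583 0.2196177  0.06836899]
hub top [0.51793447 0.21435926 0.07434384] 1627
```

View pics/f.png

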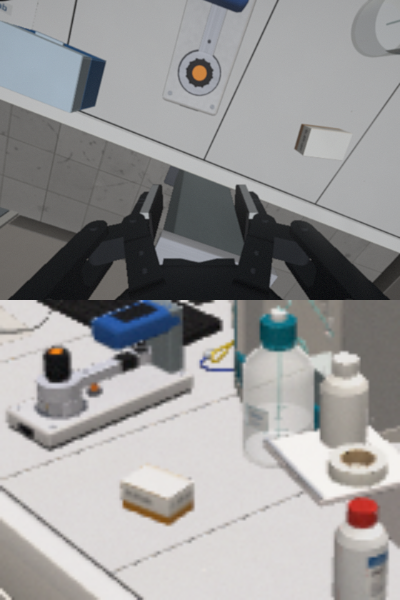

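The pictures show the arm seated under the blue head, with the pin beneath the bar and the shelf items and filter box still standing. The knob top is at 0.114 and the bar top at 0.068, both the fully seated heights.

```bash
python3 -c "
from rig import arm
print(arm.job_done())"
```

```text
the job is handed in; nothing more can be done
None
```

The swing arm is seated fully home on the reader's shaft under the blue head and released. Its height puts the bar down on the sensing pin, though I didn't read the pin itself, and the job was handed in at about 18.5 s.

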